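Switch the ball divider to the other tray

TASK

The seesaw gate of the ball divider leans towards one of its two trays. Press the raised end of the gate down with a fingertip so that it rocks over its pivot and leads to the other tray; only then push the release slide's tab sideways, gently, until it is fully open, so that all three grinding balls roll down by themselves into that other tray. Do not touch the balls, and leave the glassware and other things on the bench where they stand.

Things in the scene. Friction and masses are not known exactly. Their poses are not given: they have to be found in the camera images.
- divider: fixed metal ball divider, 550 mm wide. Origin on the bench under the gate's pivot; x from the gate to the feed track (away from the robot), y left, z up. The track (36 mm wide, walls 16 mm) slopes at 0.2 rad from x = 184 mm, 155 mm high, down to x = 22 mm, 122 mm high, over the gate's middle. From y = 100 mm outward, on both sides, a chute leads to a grey tray. The slide's tab is its highest part
- gate (a joint): seesaw gate: steel trough 220 mm long (y), 40 mm wide, on a pivot 55 mm above the bench, axis along the divider's x. Rad, stops at -0.22 and 0.22. Positive: left (+y) end raised, balls run to the right tray; negative: the reverse. Top-heavy (0.65 kg): rests on either stop, yields to under 1 N on the raised pad and, pushed past level (0), falls onto the other stop by itself
- pad_left (a point): middle of the top face of the left press pad: steel flange 50 mm (x) by 70 mm (y), 3 mm thick, on the robot's side of the gate near its left end, turning with it. 156 mm above the bench raised, 141 mm level, 121 mm lowered; from raised to lowered it also shifts 38 mm outwards, so a finger pressing straight down slides along it
- pad_right (a point): the same point of the right press pad, near the gate's right end; the higher of the two pads is the one to press
- slide (a joint): release slide: aluminium plate across the feed track that holds the balls back, moving along the divider's +y (to the left). Metres: 0 shut, 0.05 fully open at its stop. Friction 1.5 N plus 6 N per m/s; stays where it is left. The balls are let go at about 0.02 to 0.035. Upright wings beside the track outlet, 50 mm in front of it, reach 165 mm above the bench
- slide_tab (a point): centre of the upright tab on top of the slide (moves with it), to be pushed on its right-hand (-y) face. The tab is 30 mm wide along x, 8 mm thick along y and reaches 24 mm above and 30 mm below this point (tilted 0.2 rad as the track). The top of the nearest ball lies about 36 mm below this point, of the farthest, 65 mm up the track, 25 mm below
- tray_left (a point): centre of the floor of the left tray, 8 mm above the bench; the tray is 100 mm square inside, axes as the divider's
- tray_right (a point): centre of the floor of the right tray, likewise
- ball0_center (a point): centre of a white ceramic grinding ball, 25 mm in diameter, 49 g, first in the row waiting on the feed track behind the slide
- ball1_center (a point): centre of a white ceramic grinding ball, 25 mm in diameter, 49 g, second in the row waiting on the feed track behind the slide
- ball2_center (a point): centre of a white ceramic grinding ball, 25 mm in diameter, 49 g, third in the row waiting on the feed track behind the slide
- amber_vial: small capped amber sample vial, 28 mm across, 55 mm tall, standing behind the gate beside the feed track (origin at the centre of its underside)
- clear_vial: small capped clear sample vial, 28 mm across, 55 mm tall, standing behind the gate on the other side of the feed track (origin: centre of underside)
- reagent_jar: white jar with a blue cap, 64 mm across, 75 mm tall (origin: centre of underside)
- beaker: glass beaker, 68 mm across, 85 mm tall (origin: centre of underside)
- spatula: lab spatula lying flat on the bench (origin: centre of underside)
- amber_bottle: capped amber bottle, 60 mm across, 120 mm tall (origin: centre of underside)
- tube_rack: orange tube rack, 70 x 180 x 66 mm (origin: centre of underside)

How it is judged:
On the way, in this order (a step that is already met when the one before it is completed fails the run):
1. the gate has been rocked over onto its other stop while the release slide is still shut (distance of pad_left from where it was at the start of the episode above 0.03 m and (value of joint gate above 0.19 rad or value of joint gate below -0.19 rad) and value of joint slide below 0.008 m), for 0.3 s.
2. the release slide has been pushed open (value of joint slide above 0.04 m and distance of pad_left from where it was at the start of the episode above 0.03 m and (value of joint gate above 0.19 rad or value of joint gate below -0.19 rad)), for 0.1 s.
At the end, for the whole second after the job is handed in: the gate rests on the stop opposite to where it started (beyond 0.19 rad), the slide is open by more than 40 mm, and all three balls lie at rest (under 0.05 m/s) on the floor of the tray to which the gate now leads (distance of pad_left from where it was at the start of the episode above 0.03 m and value of joint slide above 0.04 m and ((value of joint gate above 0.19 rad and x of ball0_center in the frame of tray_right between -0.05 and 0.05 m and y of ball0_center in the frame of tray_right between -0.052 and 0.052 m and z of each of ball0_center, ball1_center, ball2_center in the frame of tray_right below 0.03 m and x of ball1_center in the frame of tray_right between -0.05 and 0.05 m and y of ball1_center in the frame of tray_right between -0.052 and 0.052 m and x of ball2_center in the frame of tray_right between -0.05 and 0.05 m and y of ball2_center in the frame of tray_right between -0.052 and 0.052 m) or (value of joint gate below -0.19 rad and x of ball0_center in the frame of tray_left between -0.05 and 0.05 m and y of ball0_center in the frame of tray_left between -0.052 and 0.052 m and z of each of ball0_center, ball1_center, ball2_center in the frame of tray_left below 0.03 m and x of ball1_center in the frame of tray_left between -0.05 and 0.05 m and y of ball1_center in the frame of tray_left between -0.052 and 0.052 m and x of ball2_center in the frame of tray_left between -0.05 and 0.05 m and y of ball2_center in the frame of tray_left between -0.052 and 0.052 m)) and linear speed of each of ball0, ball1, ball2 below 0.05 m/s); the robot touches nothing.
It fails at once if the robot touches a ball (contact force between any of the fingers, the arm and ball0 above 0.3 N or contact force between any of the fingers, the arm and ball1 above 0.3 N or contact force between any of the fingers, the arm and ball2 above 0.3 N).
It fails at once if a ball is lifted off the track (height (world z) of any of ball0_center, ball1_center, ball2_center above 0.21 m).
It fails at once if the slide or the gate is squeezed or pushed with more than 80 N (contact force between the fingers and slide above 80 N or contact force between the fingers and gate above 80 N).
It fails at once if something else on the bench is moved by more than 25 mm (distance of any of amber_vial, clear_vial, reagent_jar, beaker, spatula, amber_bottle, tube_rack from where it was at the start of the episode above 0.025 m).
It also fails if it takes over 45 s, if anything falls off the work surface, if the arm or the gripper's body presses on something with over 40 N, if the wrist force passes 120 N, or if a joint passes its speed limit or range.

ROBOT

A 6-joint arm with a two-finger parallel gripper is mounted at the origin on the work surface. World frame = base frame: x ahead of the robot, y to its left, z up, the work surface at z = 0. Lengths are in m, angles in rad, forces in N, time in s.
With the tool pointing down it reaches from about 0.4 to 0.825 m from the base axis. Payload 7 kg.
Tool frame: the origin (TCP) lies midway between the tips of the shut fingers; the grasp point (between the pads) lies 19 mm behind it (grip_point_offset is the distance from the TCP to the grasp point, in m); z points along the fingers, y is the line along which they close (so a half turn about z gives the same grasp; the last joint's range is limited). The gripper opens to 88 mm and grips with 3 to 60 N. Pads are 19 mm wide; open, the fingers measure 130 mm over their backs; the gripper's body (78 mm by 193 mm) begins 47 mm behind the grasp point.
Start: joints at [-0.883, 0.359, 0.012, 0, -1.224, -0.288], TCP at [0.263, -0.622, 0.227] pointing down, gripper open.
Joint ranges: [-3.07, 3.07], [-1.43, 2.12], [-1.02, 1.25], [-3.03, 1.67], [-3.05, -0], [-3.03, 3.03]. Speed limits (rad/s): [2.39, 2.39, 3.01, 3.14, 3.14, 3.14].

INTERFACE

Orientations are given as [roll, pitch, yaw] about the fixed x, y, z axes, in that order (R = Rz(yaw) Ry(pitch) Rx(roll)).
In Python, from station import get_state, grab_frame, camera_params, job_done, grip_point_offset gives the robot as it stands.
- The arm moves only by the shell command python3 -m creep 'ROWS' [FORCE]. ROWS is JSON, a list that holds one entry, the list of rows, each a list of 7 numbers: the finger opening in cm, from 0 to 8.76, then the shift along the tool's x, y, z in cm, then the turn, a rotation vector about the tool's x, y, z in rad. In form: [[[fingers, tx, ty, tz, wx, wy, wz], ...]]. A call has 1 to 20 rows; each row is the pose to reach, as a shift and turn from the pose commanded when the call began, along the tool's axes at that moment; what a row does not reach only later rows make up. A row lasts 1/8 s, in which the tool goes at most 62.5 mm and 10.7 degrees, less where a joint would pass 70% of its speed; a pose out of reach is approached as far as the arm can. A call with a gripper value outside its range is refused whole. The fingers move at their own pace and stop on an object; FORCE is the grip in N (left out, the last holds). Time passes only in rows, so rows that repeat a pose let the fingers close. It gives the time, the measured TCP pose, the force, the opening and the grip force at its end, in the units of the state.
- get_state(): the state, without advancing time (a new reading comes with each control period).
- grab_frame(name): name is "scene" or "top" or "wrist"; returns the picture (480x640x3 uint8, blue, green, red); there is no depth.
- camera_params(name): a dict with "vertical_fov" (degrees; the focal length in pixels is half the picture's height over the tangent of half this angle, whatever the lens; pixels are square), "cx", "cy" (the principal point, pixels), "view" (4x4, takes a point from world to camera coordinates). Camera axes: x right, y down, z forward; pixel columns grow to the right and rows downward; lengths in m; the calibration is good to about 2 mm. A picture is of the moment at which its call begins: read the wrist's pose just before it. camera_params takes no time and is no camera call; for the wrist camera it gives the pose at the moment of the call.
- job_done(): hands the job in; it is judged then, once.
The state is a dict: "t": time; "q": joint angles; "qd": joint speeds; "joint_efforts": joint torques, N m; "eef_pos": TCP position; "ee_rot": TCP orientation; "force": force on the tool from outside, world axes, zero at the start; "moment": the same for the moment, N m; "width": finger opening in m; "gripper_force": force on a finger pad.
Only numpy, scipy, OpenCV 4.12 (cv2) and the standard library are available. Lean on these libraries where they do the work, as an engineer would, in place of code of your own. Each camera call takes 0.05 s, during which the arm holds its last target. There are 200 camera calls.

## Working session

There is one attempt and no reset: what is moved stays moved. The work goes in short steps, Python scripts to look and compute and a shell command to move; the robot and the scene stay as the last step left them, time stands still between calls to the robot, and variables do not carry over. Pictures are saved under pics/ and viewed, at most 10 in all, crops included, and the job is handed in when it is done.

```bash
ls; mkdir -p pics; python3 - <<'E'
from station import *
import cv2
for n in ("scene","top"):
    cv2.imwrite(f"pics/{n}0.png",grab_frame(n)); p=camera_params(n); print(n,p)
s=get_state(); print(s["t"],s["eef_pos"],s["ee_rot"],s["width"],s["force"])
E
```

```text
pics
scene {'vertical_fov': 55.29811764319856, 'cx': 323.0400714708338, 'cy': 243.1755296386465, 'view': array([[-0.52616461,  0.85038038, -0.00200198,  0.28217187],
       [ 0.73447574,  0.45326069, -0.50507438, -0.2954027 ],
       [-0.42859793, -0.26722267, -0.8630735 ,  1.57396878],
       [ 0.        ,  0.        ,  0.        ,  1.        ]])}
top {'vertical_fov': 45.92970474339947, 'cx': 327.9998601839064, 'cy': 243.76278575952554, 'view': array([[ 0.02084294, -0.99977731,  0.00330073, -0.02912724],
       [-0.99691971, -0.02103282, -0.07555596,  0.50811922],
       [ 0.07560855, -0.00171576, -0.9971361 ,  1.56726057],
       [ 0.        ,  0.        ,  0.        ,  1.        ]])}
0.1 [ 0.26252881 -0.62138915  0.22572835] [ 3.14013819e+00 -1.31614930e-04 -2.74193603e+00] 0.08791829321598597 [-0.00056509  0.0162659  -0.43011334]
```

View pics/scene0.png

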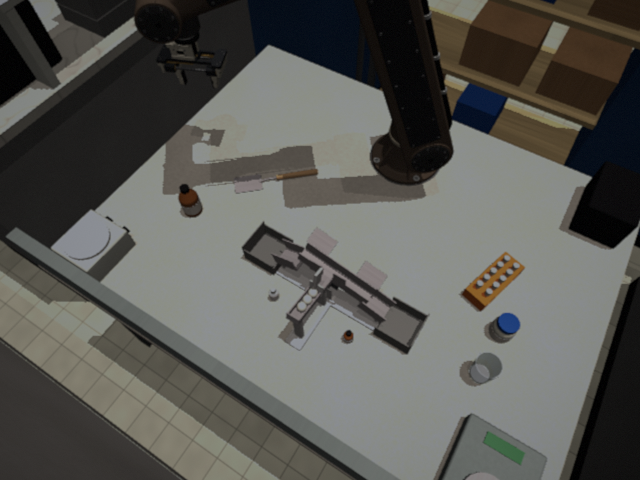

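View pics/top0.png

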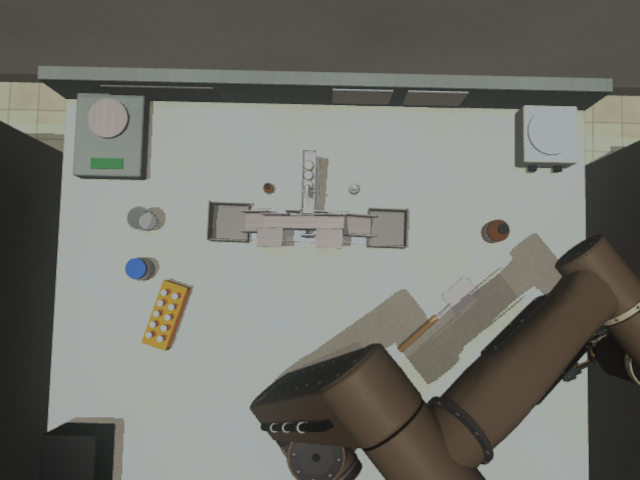

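The scene view shows the divider near the middle, with trays at (270,248) and (400,325) and the pads at (320,240) and (372,275). In the top view the trays are at (230,222) and (387,228), the pads at (270,237) and (329,238), and the track runs up from (310,210). Next I'll enlarge both.

```bash
python3 - <<'E'
import cv2,numpy as np
a=cv2.imread("pics/top0.png")[140:260,195:425]; b=cv2.imread("pics/scene0.png")[215:355,235:435]
a=cv2.resize(a,(782,408),interpolation=cv2.INTER_CUBIC);b=cv2.resize(b,(800,560),interpolation=cv2.INTER_CUBIC)
g=lambda i:cv2.convertScaleAbs(i,alpha=1.3)
cv2.imwrite("pics/topc.png",g(a));cv2.imwrite("pics/scenec.png",g(b))
E
```

```text
(no output)
```

View pics/topc.png

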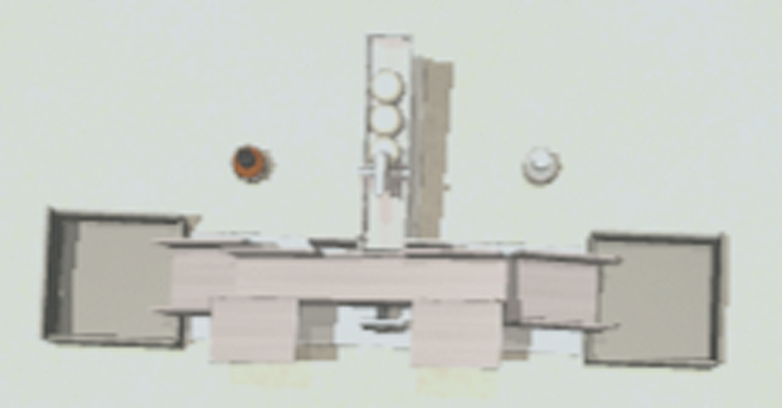

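View pics/scenec.png

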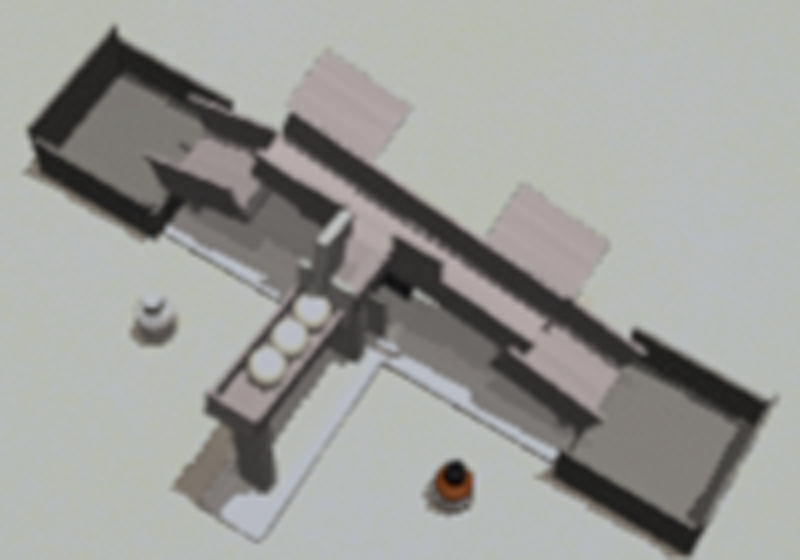

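The enlarged views show the right pad, at top crop (457,333) and scene crop (350,105), sitting closer to the middle than the left pad, so the right end looks raised. I'll triangulate the corners to confirm.

```bash
cat > h.py <<'E'
import numpy as np
from station import *
def ray(n,u,v):
    p=camera_params(n); f=240/np.tan(np.radians(p["vertical_fov"]/2)); V=p["view"]
    d=V[:3,:3].T@np.array([(u-p["cx"])/f,(v-p["cy"])/f,1.]); return -V[:3,:3].T@V[:3,3], d/np.linalg.norm(d)
def tri(a,b):
    (c1,d1),(c2,d2)=ray(*a),ray(*b)
    s=np.linalg.lstsq(np.c_[d1,-d2],c2-c1,rcond=None)[0]
    p,q=c1+s[0]*d1,c2+s[1]*d2; return (p+q)/2,np.linalg.norm(p-q)
def plane(n,u,v,z):
    c,d=ray(n,u,v); return c+d*(z-c[2])/d[2]
def proj(n,X):
    p=camera_params(n); f=240/np.tan(np.radians(p["vertical_fov"]/2)); c=p["view"]@np.r_[X,1]
    return f*c[0]/c[2]+p["cx"],f*c[1]/c[2]+p["cy"]
E
python3 - <<'E'
from h import *
T=lambda u,v:("top",195+u/3.4,140+v/3.4)
S=lambda u,v:("scene",235+u/4,215+v/4)
np.set_printoptions(precision=4,suppress=True)
for n,a,b in [("R outer",(500,367),(330,47)),("R inner",(410,367),(412,105)),("L outer",(210,363),(610,245)),("L inner",(295,363),(525,185)),
 ("tab near",(384,188),(350,210)),("tab far",(382,150),(320,240)),("ball1",(386,121),(290,336)),("ball2",(386,87),(267,366)),
 ("Ltray farout",(50,209),(690,555)),("Ltray nearout",(43,340),(775,400)),("Rtray farout",(720,236),(32,132)),("Rtray nearout",(716,366),(115,28)),
 ("trk far L",(367,36),(268,408)),("trk far R",(411,36),(209,402))]:
    print(n,*tri(T(*a),S(*b)))
E
```

```text
R outer [ 0.4863 -0.0516  0.1644] 0.005899774649484563
R inner [0.4867 0.015  0.1469] 0.0034953349312422085
L outer [0.4893 0.1718 0.1058] 0.004045384565610279
L inner [0.4892 0.1045 0.1247] 0.004898075812249276
tab near [0.6096 0.0383 0.2199] 0.010302315648507037
tab far [0.6375 0.0377 0.2258] 0.004823971830632257
ball1 [0.6735 0.0375 0.1525] 0.003706873042620269
ball2 [0.699  0.0376 0.1566] 0.002971642351679038
Ltray farout [0.6206 0.3145 0.025 ] 0.002676894249670394
Ltray nearout [0.5086 0.3129 0.0558] 0.0038420546075632234
Rtray farout [ 0.6042 -0.2317  0.0583] 0.0022143416701685186
Rtray nearout [ 0.4996 -0.2306  0.0599] 0.000711830254117185
trk far L [0.7305 0.0553 0.1799] 0.010809857802881495
trk far R [0.7381 0.0201 0.1579] 0.004445188363858547
```

The right pad is raised: its centre is near (0.511, -0.018, 0.156), matching the given 156 mm, and the left pad is lowered at about 0.115. The tab's top is at z≈0.222 with x 0.609–0.638 and y≈0.038, and the divider's yaw is about -0.016. I'll move to above the right pad with the fingers shut.

```bash
python3 -m creep '[[[0,-1.5,1.5,-1,0,0,0.02],[0,-5,5,-2,0,0,0.06],[0,-9,9,-2,0,0,0.1],[0,-13,13,-2,0,0,0.14],[0,-17,17,-2,0,0,0.18],[0,-21,21,-2,0,0,0.22],[0,-25,25,-2,0,0,0.26],[0,-29,29,-2,0,0,0.3],[0,-33,33,-2,0,0,0.34],[0,-37,37,-2,0,0,0.38],[0,-41,41,-2,0,0,0.41],[0,-44,43.5,-2,0,0,0.41],[0,-45.5,44.9,-2,0,0,0.41],[0,-45.5,44.9,-2,0,0,0.41],[0,-45.5,44.9,-2,0,0,0.41]]]' 10
python3 - <<'E'
from h import *
import cv2
s=get_state();print(s["t"],s["eef_pos"],s["ee_rot"],s["q"],s["force"])
cv2.imwrite("pics/w1.png",grab_frame("wrist"));print(proj("wrist",s["eef_pos"]),proj("wrist",[.511,-.018,.156]),proj("wrist",[.6235,.038,.224]))
E
```

```text
t: 1.98
eef_pos: [0.5066, -0.0317, 0.2464]
ee_rot: [-3.141, -0.001, 3.131]
force: [-1.1, -0.2, -0.6]
width: 0.0007
gripper_force: 0.0
1.975 [ 0.50657049 -0.0317281   0.2463827 ] [-3.14139858e+00 -5.94804864e-04  3.13103474e+00] [ 3.24948249e-01  6.77077141e-02 -3.18424370e-01 -1.35803754e-05
 -1.18528978e+00 -1.90629732e+00] [-1.10669367 -0.20127983 -0.59754431]
(np.float64(318.2341029199371), np.float64(304.86743670902433)) (np.float64(340.11702139921385), np.float64(255.63618514819632)) (np.float64(448.5862516489499), np.float64(486.4684480170778))
```

View pics/w1.png

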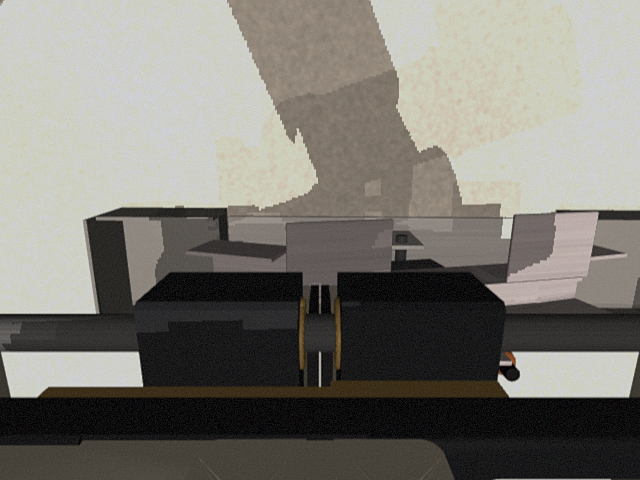

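The wrist view shows the right pad at columns 287–392, with its centre at 340 as predicted. The fingertip is over it, so I'll press down.

```bash
python3 -m creep '[[[0,0,0.2,2,0,0,0],[0,0,0.2,5,0,0,0],[0,0,0.2,7,0,0,0],[0,0,0.2,8,0,0,0],[0,0,0.2,8.6,0,0,0],[0,0,0.2,9.2,0,0,0],[0,0,0.2,9.8,0,0,0],[0,0,0.2,10.3,0,0,0],[0,0,0.2,10.8,0,0,0],[0,0,0.2,11.3,0,0,0],[0,0,0.2,11.6,0,0,0],[0,0,0.2,11.6,0,0,0],[0,0,0.2,11.6,0,0,0]]]'
```

```text
t: 3.65
eef_pos: [0.5071, -0.0348, 0.1348]
ee_rot: [-3.133, 0.0, 3.133]
force: [-8.2, -29.9, 35.9]
width: 0.0003
gripper_force: 19.1
```

The contact is harder than expected, so I'll back straight up and look.

```bash
python3 -m creep '[[[0,0,0,-1,0,0,0],[0,0,0,-4,0,0,0],[0,0,0,-8,0,0,0],[0,0,0,-11,0,0,0],[0,0,0,-11,0,0,0]]]'
python3 - <<'E'
from h import *
import cv2
a=grab_frame("top");b=grab_frame("scene");cv2.imwrite("pics/top2.png",a);cv2.imwrite("pics/scene2.png",b)
o=cv2.resize(b[215:355,235:435],(800,560),interpolation=cv2.INTER_CUBIC)
cv2.imwrite("pics/s2c.png",cv2.convertScaleAbs(o,alpha=1.3))
E
```

```text
t: 4.28
eef_pos: [0.5084, -0.0285, 0.2428]
ee_rot: [3.14, 0.004, 3.132]
force: [-0.7, -0.1, -0.4]
width: 0.0004
gripper_force: 0.0
```

View pics/s2c.png

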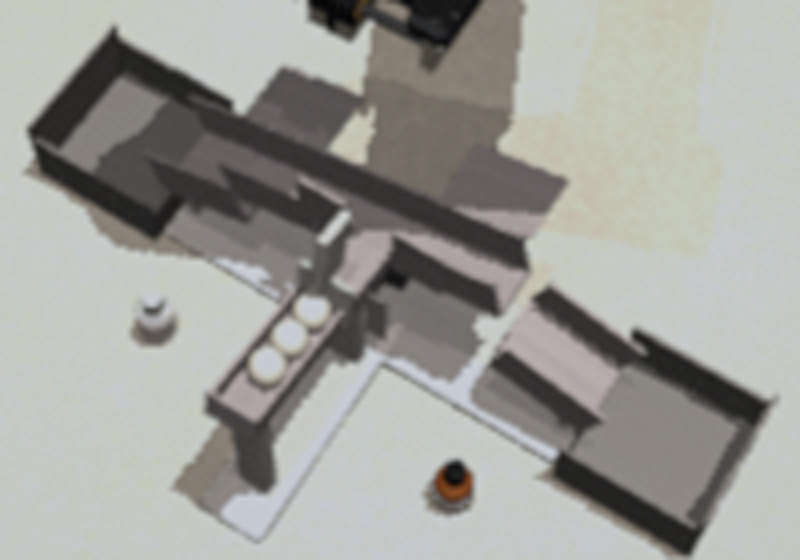

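The picture shows the gate rocked over: its right end at crop (210,150) now runs into the right chute, the left end at (520,260) is raised, and the three balls are still held. Next I'll go to the right-hand side of the tab.

```bash
python3 -m creep '[[[0,-2,0.5,0,0,0,0],[0,-5,0.8,0,0,0,0],[0,-8,1,0,0,0,0],[0,-10.5,1,0,0,0,0],[0,-11.5,1,0,0,0,0],[0,-11.5,1,1.5,0,0,0],[0,-11.5,1,3,0,0,0],[0,-11.5,1,3.6,0,0,0],[0,-11.5,1,3.6,0,0,0],[0,-11.5,1,3.6,0,0,0]]]'
python3 - <<'E'
from h import *
import cv2
s=get_state();print(s["force"]);b=grab_frame("scene");t=grab_frame("top")
print(proj("scene",s["eef_pos"]),proj("top",s["eef_pos"]))
b=cv2.resize(b[215:315,255:375],(480,400),interpolation=cv2.INTER_CUBIC)
t=cv2.resize(t[150:250,270:350],(320,400),interpolation=cv2.INTER_CUBIC)
cv2.imwrite("pics/c3.png",cv2.convertScaleAbs(np.hstack([b,t]),alpha=1.3))
E
```

```text
t: 5.62
eef_pos: [0.6223, -0.0202, 0.2052]
ee_rot: [3.141, 0.001, 3.132]
force: [-0.1, 0.7, 0.1]
width: 0.0006
gripper_force: 0.0
[-0.05647584  0.74790697  0.10906155]
(np.float64(297.6721857906928), np.float64(262.8955995858172)) (np.float64(329.8981275284964), np.float64(192.58367699533758))
```

View pics/c3.png

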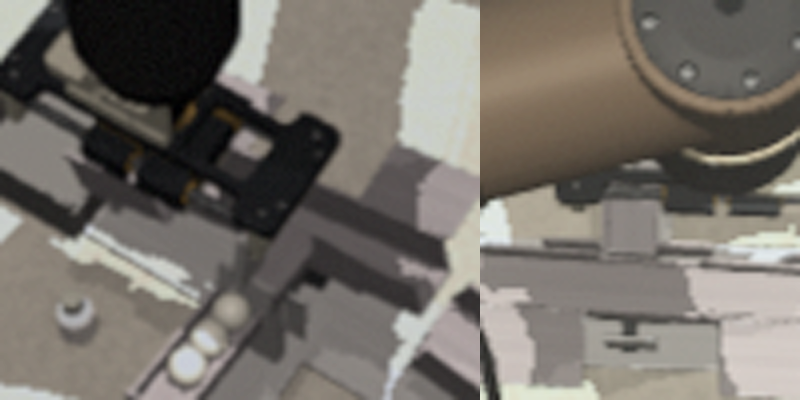

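The tips, at about crop (171,192), stand free to the right of the tab, which the gripper body hides. The balls are still held. I'll push gently to the left.

```bash
python3 -m creep '[[[0,0,1,0,0,0,0],[0,0,2,0,0,0,0],[0,0,2.6,0,0,0,0],[0,0,3.2,0,0,0,0],[0,0,3.8,0,0,0,0],[0,0,4.4,0,0,0,0],[0,0,5,0,0,0,0],[0,0,5.6,0,0,0,0],[0,0,6.2,0,0,0,0],[0,0,6.7,0,0,0,0],[0,0,7.2,0,0,0,0],[0,0,7.6,0,0,0,0],[0,0,7.8,0,0,0,0],[0,0,7.8,0,0,0,0]]]'
```

```text
t: 7.48
eef_pos: [0.6228, 0.0581, 0.2045]
ee_rot: [3.141, -0.0, 3.132]
force: [-0.1, 0.2, 0.3]
width: 0.0007
gripper_force: 0.0
```

```bash
python3 -m creep '[[[0,0,0.2,0,0,0,0],[0,0,0.4,0,0,0,0],[0,0,0.5,0,0,0,0],[0,0,0.6,0,0,0,0]]]'
```

```text
t: 7.98
eef_pos: [0.6229, 0.0637, 0.2045]
ee_rot: [-3.142, -0.0, 3.131]
force: [0.0, -1.7, 0.3]
width: 0.0005
gripper_force: 0.8
```

The reading is 1.7 N, which is the slide's friction, so it is moving. I'll carry on to the stop.

```bash
python3 -m creep '[[[0,0,0.2,0,0,0,0],[0,0,0.4,0,0,0,0],[0,0,0.5,0,0,0,0]]]'
```

```text
t: 8.35
eef_pos: [0.623, 0.0689, 0.2046]
ee_rot: [3.142, -0.0, 3.131]
force: [-1.1, -1.3, 0.9]
width: 0.0003
gripper_force: 0.8
```

```bash
python3 -m creep '[[[0,0,0.2,0,0,0,0],[0,0,0.3,0,0,0,0],[0,0,0.4,0,0,0,0]]]'
python3 - <<'E'
from h import *
import cv2
b=grab_frame("scene");b=cv2.resize(b[215:355,235:435],(800,560),interpolation=cv2.INTER_CUBIC)
cv2.imwrite("pics/s4c.png",cv2.convertScaleAbs(b,alpha=1.3))
E
```

```text
t: 8.72
eef_pos: [0.6229, 0.0696, 0.2046]
ee_rot: [-3.137, -0.001, 3.131]
force: [1.6, -15.7, -0.6]
width: 0.0005
gripper_force: 8.3
```

View pics/s4c.png

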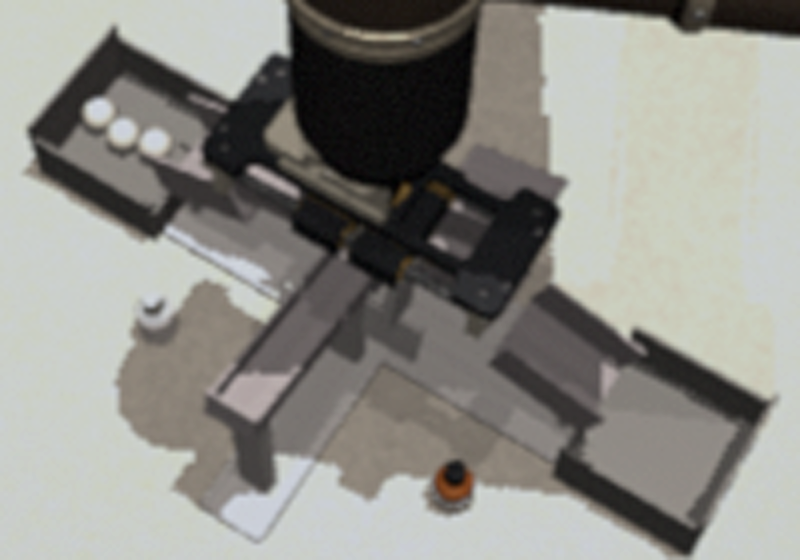

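The slide is at its stop (15.7 N), and the picture shows all three balls in the right tray at (98,110), (122,133) and (155,142). I'll retreat and let things settle.

```bash
python3 -m creep '[[[0,0,-0.8,0,0,0,0],[0,0,-1.5,0,0,0,0],[0,0,-1.5,-2,0,0,0],[0,0,-1.5,-5,0,0,0],[0,2,-1.5,-7,0,0,0],[0,6,-1.5,-8,0,0,0],[0,10,-1.5,-8,0,0,0],[0,14,-1.5,-8,0,0,0],[0,14,-1.5,-8,0,0,0],[0,14,-1.5,-8,0,0,0],[0,14,-1.5,-8,0,0,0],[0,14,-1.5,-8,0,0,0],[0,14,-1.5,-8,0,0,0],[0,14,-1.5,-8,0,0,0],[0,14,-1.5,-8,0,0,0]]]'
python3 - <<'E'
from h import *
import cv2
b=grab_frame("scene");b=cv2.resize(b[215:355,235:435],(800,560),interpolation=cv2.INTER_CUBIC)
cv2.imwrite("pics/s5c.png",cv2.convertScaleAbs(b,alpha=1.3))
E
```

```text
t: 10.65
eef_pos: [0.4831, 0.0592, 0.2845]
ee_rot: [-3.142, -0.0, 3.131]
force: [-0.0, 0.7, -0.6]
width: 0.0003
gripper_force: 0.0
```

View pics/s5c.png

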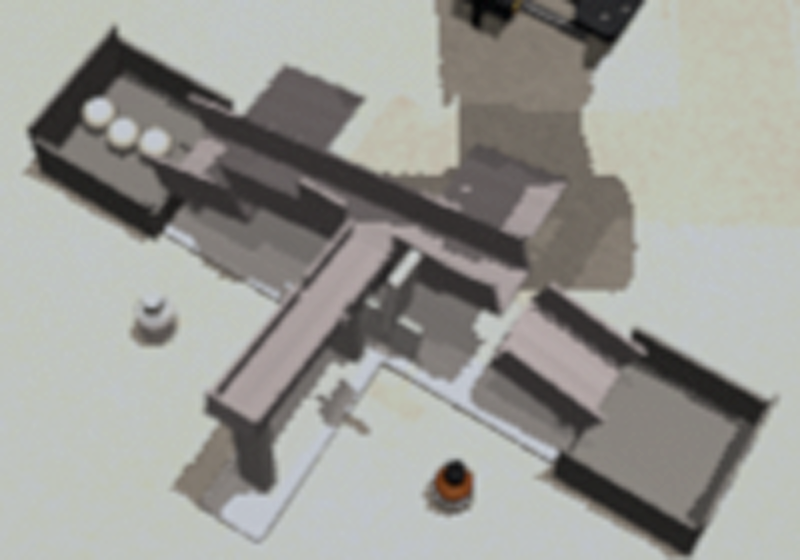

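The gate is over, the slide is open, and the balls are unchanged since the last view. One numeric check of the balls against the tray limits before handing in.

```bash
python3 - <<'E'
from h import *
for u,v in [(98,110),(122,133),(155,142)]: print(plane("scene",235+u/4,215+v/4,.0205).round(4))
E
```

```text
[ 0.5479 -0.2178  0.0205]
[ 0.5547 -0.1908  0.0205]
[ 0.5481 -0.1654  0.0205]
```

```bash
python3 -c "
from station import *
print(job_done())"
```

```text
the job is handed in; nothing more can be done
None
```

I handed the job in at about 10.7 s: the gate is rocked over to the right, the slide is open to its stop, and all three balls lie at rest on the right tray's floor; pressing the gate peaked at about 47 N on the wrist, under the 80 N limit, but no verdict came back.

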